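# Tap a newel cap into its hole and hold it down

## Task

The turned wooden cap for the square newel post stands off-centre on the post's top, balanced on the end of its short tenon. Nudge it sideways with light, low fingertip taps, without gripping, lifting or toppling it, until the tenon drops into the hole in the middle of the post and the flange sits flat. Take the fingers off it, then press down firmly on its round top with the fingertips and finish while still holding it pressed home, leaving the other things on the bench where they lie.

Things in the scene. Friction and masses are not known exactly. Their poses are not given: they have to be found in the camera images.
- cap: turned wooden newel cap, loose, 0.1-0.16 kg, 64 mm tall. Origin: centre of the tenon's flat lower end; z: its axis, up. From there up: tenon 26 mm diameter, 9 mm long; round flange 56 mm diameter from 9 to 20 mm; neck 34 mm diameter; ball 46 mm diameter, top at 64 mm. Starts upright on its tenon, 20-31 mm off the hole's centre on any side, flange partly past the post's edge
- cap_flange (a point): the cap's axis half-way up its flange, 14.5 mm above the tenon's end. Pushed at this height it slides; at the ball it may topple. Some 8 mm from the hole's centre its front edge dips in and the flange leans about 4 mm away; pushed on to the centre it drops in. If it sticks tilted, tap it from its raised side towards the low side. Seated, its flange is flat on the post, the tenon's end 9 mm below the post's top
- post_top (a point): middle of the newel post's flat top, at the mouth of the tenon hole (round, 30 mm diameter, 15 mm deep). z up, x and y square to the post's sides. The post is 90x90 mm at the top and 120 mm tall (97 mm wide at a bead 25-34 mm below the top), stands at any yaw in a steel shoe 116 mm square, fixed to the bench
- square: bystander, to be left alone: engineer's try square lying flat, 100x168x14 mm; origin under its middle
- marker: bystander, to be left alone: marker pen lying flat, 17x135x16 mm; origin under its middle
- tape_measure: bystander, to be left alone: pocket tape measure, 36x79x66 mm; origin under its middle
- jig_block: bystander, to be left alone: oak drilling block with three holes, 55x110x30 mm; origin under its middle
- file: bystander, to be left alone: file with a wooden handle lying flat, 29x260x30 mm; origin under its middle
- screwdriver: bystander, to be left alone: screwdriver lying flat, 25x235x29 mm; origin under its middle
There are look-alikes about, which are no part of the job. Leave any turquoise or yellow look-alike of the cap alone.

How it is judged:
On the way, in this order (a step that is already met when the one before it is completed fails the run):
1. the cap has dropped into the hole and sits flat with the fingers off it (z of cap in the frame of post_top below -0.0065 m and horizontal distance between cap and post_top below 0.005 m and angle between cap's own z axis and vertical below 0.08 rad and contact force between each of the arm, the fingers and cap below 0.3 N), for 0.2 s.
2. the fingertips press down on the cap's top (z of cap in the frame of post_top below -0.0065 m and horizontal distance between cap and post_top below 0.005 m and angle between cap's own z axis and vertical below 0.08 rad and contact force between the fingers and cap above 3 N and z of the grasp point in the frame of cap above 0.055 m), for 0.3 s.
At the end, for the whole second after the job is handed in: the cap's tenon is at least 6.5 mm down in the hole, within 5 mm of its centre, tilted under 0.08 rad and at rest, and the fingers press on its top from above with more than 3 N (all of step 2 and linear speed of cap below 0.02 m/s); the arm keeps its last pose, push and grip.
It fails at once if the cap is toppled or knocked off the post (angle between cap's own z axis and vertical above 0.6 rad or z of cap in the frame of post_top below -0.03 m).
It fails at once if the cap is lifted (z of cap in the frame of post_top above 0.009 m).
It fails at once if the cap is struck hard or squeezed in a grip (over 20 N) before it is in its hole (contact force between the fingers and cap above 20 N and z of cap in the frame of post_top above -0.006 m).
It fails at once if the seated cap is crushed (over 60 N) (contact force between the fingers and cap above 60 N).
It fails at once if a bystander is moved by more than 15 mm (distance of any of square, marker, tape_measure, jig_block, file, screwdriver from where it was at the start of the episode above 0.015 m).
It also fails if it takes over 48 s, if anything falls off the work surface, if the arm or the gripper's body presses on something with over 40 N, if the wrist force passes 120 N, or if a joint passes its speed limit or range.

## Robot

A 6-joint arm with a two-finger parallel gripper is mounted at the origin on a cart in front of the work surface, level with it; the furniture and walls round the work are solid. World frame = base frame: x ahead of the robot, y to its left, z up, the work surface at z = 0. Lengths are in m, angles in rad, forces in N, time in s.
With the tool pointing down it reaches from about 0.3 to 0.75 m from the base axis. Payload 8.5 kg.
Tool frame: the origin (TCP) lies where the fingers leave the gripper's body, on its centre line; the fingertips stand 73 mm ahead of it and the grasp point (between the pads) lies 54 mm ahead of it; z points along the fingers, y is the line along which they close (so a half turn about z gives the same grasp; the last joint's range is limited). The gripper opens to 85 mm and grips with 20 to 120 N. Pads are 22 mm wide; open, the fingers measure 114 mm over their backs; the gripper's body (76 mm by 85 mm) begins 54 mm behind the grasp point. The pads swing forward as they close: fully open they stand 13 mm farther back than shut.
Start: joints at [0.924, 0.381, 1.297, -0, 1.464, -0.215], TCP at [0.23, 0.5, 0.304] pointing down, gripper open.
Joint ranges: [-3.11, 3.11], [-0.89, 2.33], [0.22, 2.48], [-1.42, 4.56], [0.17, 2.85], [-2.88, 2.88]. Speed limits (rad/s): [2.39, 2.39, 3.14, 3.14, 3.14, 3.14].

## Interface

Orientations are given as a unit quaternion [w, x, y, z].
In Python, from station import robot gives the robot as it stands.
- The arm moves only by the tool step_arm, never from a script. Its argument "increments" is a list of rows, each an object of numbers: "fingers": the closure in counts, from 0 (fully open) to 255 (shut); "x", "y", "z": the shift along the tool's x, y, z in m; "spin": the turn about the tool's z in degrees. A call has exactly 8 rows; each row is the pose to reach, as a shift and turn from the pose commanded when the call began, along the tool's axes at that moment; what a row does not reach only later rows make up. A row lasts 1/10 s, in which the tool goes at most 50 mm and 8.59 degrees, less where a joint would pass 70% of its speed; a pose out of reach is approached as far as the arm can. A call with a gripper value outside its range is refused whole. The fingers move at their own pace and stop on an object; "newtons" is the grip in N (left out, the last holds). Time passes only in rows, so rows that repeat a pose let the fingers close, or fill a call up. It gives the time, the measured TCP pose, the force, the opening and the grip force at its end, in the units of the state.
- robot.read_state(): the state, without advancing time (a new reading comes with each control period).
- robot.read_camera(name): name is "side" or "top"; returns (picture, depth): 420x560x3 uint8, blue, green, red; 420x560 float32, m along the optical axis (not along the pixel's ray), 0 where there is no reading.
- robot.camera_info(name): a dict with "K" (3x3 intrinsics, pixels), "R" (3x3) and "t" (3): a world point X has camera coordinates R X + t. Camera axes: x right, y down, z forward; pixel columns grow to the right and rows downward; lengths in m; the calibration is good to about 2 mm. A picture is of the moment at which its call begins. camera_info takes no time and is no camera call.
- robot.hand_in(): hands the job in; it is judged then, once.
The state is a dict: "clock": time; "qpos": joint angles; "joint_vel": joint speeds; "joint_efforts": joint torques, N m; "tcp_pos": TCP position; "eef_rot": TCP orientation; "ft_force": force on the tool from outside, world axes, zero at the start; "ft_torque": the same for the moment, N m; "finger_gap": finger opening in m; "gripper_force": force on a finger pad.
Only numpy, scipy, OpenCV 4.12 (cv2) and the standard library are available. Lean on these libraries where they do the work, as an engineer would, in place of code of your own. Each camera call takes 0.05 s, during which the arm holds its last target. There are 200 camera calls.

## Working session

There is one attempt and no reset: what is moved stays moved. The work goes in short steps, Python scripts to look and compute and a tool call to move; the robot and the scene stay as the last step left them, time stands still between calls to the robot, and variables do not carry over. Pictures are saved under pics/ and viewed, at most 10 in all, crops included, and the job is handed in when it is done.

Besides the shell and the picture viewer there is one more tool, called as a command line: name --argument value ..., lists and objects as JSON in quotes. step_arm: Moves the arm, as the interface text tells. Its arguments: {"type":"object","properties":{"increments":{"type":"array"},"newtons":{"type":"number"}},"required":["increments"]}

```bash
mkdir -p pics
cat > h.py <<'E'
import numpy as np, cv2
from station import robot
def cam(n): 
    p,d=robot.read_camera(n); c=robot.camera_info(n); return p,d,np.array(c["K"]),np.array(c["R"]),np.array(c["t"])
def world(d,K,R,t,mask=None):
    v,u=np.indices(d.shape); P=np.stack([(u-K[0,2])/K[0,0]*d,(v-K[1,2])/K[1,1]*d,d],-1)
    return (P-t)@R
E
python3 - <<'E'
from h import *
for n in("side","top"):
    p,d,K,R,t=cam(n); cv2.imwrite(f"pics/{n}0.png",p); np.savez(f"{n}0.npz",p=p,d=d,K=K,R=R,t=t); print(n,(-R.T@t).round(3),R[2].round(2))
s=robot.read_state(); print(s["clock"],s["tcp_pos"],s["eef_rot"],s["finger_gap"])
E
```

```text
side [ 0.181 -0.898  0.947] [ 0.22  0.74 -0.63]
top [0.387 0.053 1.288] [ 0.07 -0.   -1.  ]
0.1 [0.23008318 0.49939459 0.30334685] [-2.79186373e-04  2.14210697e-01  9.76787253e-01 -6.01965186e-04] 0.08504211486104375
```

View pics/side0.png

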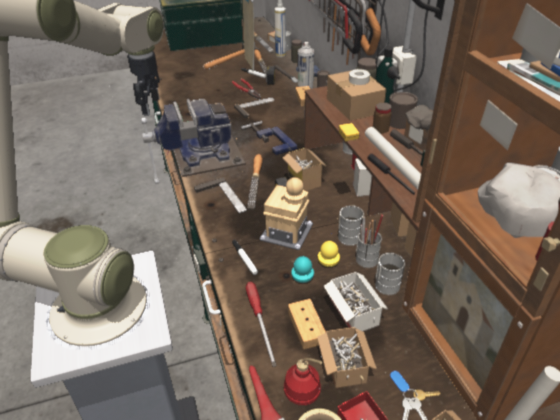

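View pics/top0.png

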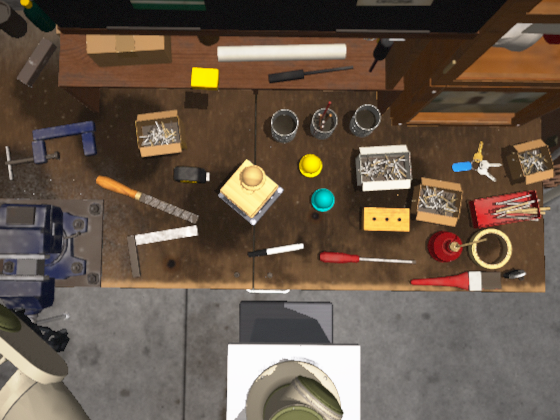

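Candidates in the top view are the wooden cap on the post (252,178), a yellow look-alike (311,165) and a turquoise one (322,200). I choose the wooden one on the post. Next I measure it and take a close crop.

```bash
cat >> h.py <<'E'
from scipy.optimize import least_squares
def ball(P,c0,zlo,zhi,r=0.023,rad=0.03):
    m=(P[:,2]>zlo)&(P[:,2]<zhi)&(np.hypot(*(P[:,:2]-c0).T)<rad); Q=P[m]
    s=least_squares(lambda c:np.linalg.norm(Q-c,axis=1)-r,[*c0,Q[:,2].max()-r],loss="soft_l1",f_scale=0.001)
    return s.x,len(Q)
E
python3 - <<'E'
from h import *
for n in("side","top"):
    z=np.load(n+"0.npz"); d,K,R,t,p=[z[k] for k in "dKRtp"]
    W=world(d,K,R,t); ok=d>0
    v0,u0=(178,252) if n=="top" else (190,294)
    print(n,"px",W[v0,u0].round(4))
    c=W[v0,u0][:2]; near=ok&(np.hypot(W[...,0]-c[0],W[...,1]-c[1])<.1)
    Q=W[near]; h,e=np.histogram(Q[:,2],bins=np.arange(0,.21,.005)); print(list(zip(e.round(3),h))[18:])
    T=Q[(abs(Q[:,2]-.12)<.006)]
    r=cv2.minAreaRect(T[:,:2].astype(np.float32)*1000); print("rect",r)
    B=Q[Q[:,2]>.158]; print("ball",B.mean(0),len(B),ball(Q,B.mean(0)[:2],.157,.2))
    F=Q[(Q[:,2]>.134)&(Q[:,2]<.146)]; print("flange",cv2.minEnclosingCircle(F[:,:2].astype(np.float32)*1000))
    px=K@ (R@np.array([c[0],c[1],.12])+t)
    u,v=int(u0),int(v0)
    cv2.imwrite(f"pics/{n}crop.png",cv2.resize(p[v-40:v+60,u-50:u+50],None,fx=5,fy=5,interpolation=cv2.INTER_CUBIC))
a=[cv2.imread(f"pics/{n}crop.png") for n in("side","top")]
cv2.imwrite("pics/c0.png",cv2.resize(np.hstack(a),(800,400)))
E
```

```text
side px [0.526  0.0802 0.1637]
[(np.float64(0.09), np.int64(104)), (np.float64(0.095), np.int64(75)), (np.float64(0.1), np.int64(73)), (np.float64(0.105), np.int64(66)), (np.float64(0.11), np.int64(74)), (np.float64(0.115), np.int64(265)), (np.float64(0.12), np.int64(254)), (np.float64(0.125), np.int64(6)), (np.float64(0.13), np.int64(19)), (np.float64(0.135), np.int64(79)), (np.float64(0.14), np.int64(63)), (np.float64(0.145), np.int64(9)), (np.float64(0.15), np.int64(13)), (np.float64(0.155), np.int64(21)), (np.float64(0.16), np.int64(30)), (np.float64(0.165), np.int64(37)), (np.float64(0.17), np.int64(43)), (np.float64(0.175), np.int64(46)), (np.float64(0.18), np.int64(36)), (np.float64(0.185), np.int64(2)), (np.float64(0.19), np.int64(0)), (np.float64(0.195), np.int64(0)), (np.float64(0.2), np.int64(0))]
rect ((513.2322998046875, 109.0172348022461), (98.4045181274414, 92.42078399658203), 51.1741828918457)
ball [0.5295477  0.08951849 0.17255341] 202 (array([0.53399842, 0.10037778, 0.16037743]), 207)
flange ((532.1143188476562, 98.11195373535156), 27.67953872680664)
top px [0.5274 
[... 648 characters left out ...]
.18), np.int64(91)), (np.float64(0.185), np.int64(9)), (np.float64(0.19), np.int64(0)), (np.float64(0.195), np.int64(0)), (np.float64(0.2), np.int64(0))]
rect ((513.6095581054688, 109.16651916503906), (90.20892333984375, 89.87452697753906), 50.278873443603516)Traceback (most recent call last):
  File "<stdin>", line 11, in <module>
  File "h.py", line 11, in ball
    s=least_squares(lambda c:np.linalg.norm(Q-c,axis=1)-r,[*c0,Q[:,2].max()-r],loss="soft_l1",f_scale=0.001)
                                                               ~~~~~~~~~~^^
    return umr_maximum(a, axis, None, out, keepdims, initial, where)
ValueError: zero-size array to reduction operation maximum which has no identity
```

Run:
```python
from h import *
a=[]
for n in("side","top"):
    z=np.load(n+"0.npz"); d,K,R,t,p=[z[k] for k in "dKRtp"]
    W=world(d,K,R,t); ok=d>0
    v,u=(178,252) if n=="top" else (190,294)
    c=W[v,u][:2]; Q=W[ok&(np.hypot(W[...,0]-c[0],W[...,1]-c[1])<.1)].astype(float)
    B=Q[(Q[:,2]>.158)&(Q[:,2]<.19)]; c=np.median(B,0)[:2]; print(n,"ball",c,len(B),ball(Q,c,.157,.19))
    F=Q[(Q[:,2]>.134)&(Q[:,2]<.146)&(np.hypot(*(Q[:,:2]-c).T)<.06)]; print("flange",cv2.minEnclosingCircle(F[:,:2].astype(np.float32)*1000))
    a.append(cv2.resize(p[v-40:v+60,u-50:u+50],(400,400),interpolation=cv2.INTER_CUBIC))
    if n=="top":
        for w in [(.5136,.1092),]:
            x=K@(R@np.array([*w,.12])+t); print("post px",x[:2]/x[2])
cv2.imwrite("pics/c0.png",np.hstack(a))
```

```text
side ball [0.52853051 0.08845315] 202 (array([0.53399842, 0.10037778, 0.16037743]), 207)
flange ((532.1143188476562, 98.11195373535156), 27.67953872680664)
top ball [0.53127014 0.09832957] 347 (array([0.533397  , 0.09942397, 0.16037611]), 347)
flange ((533.168701171875, 99.16980743408203), 27.76226043701172)
post px [248.01851142 187.58525648]
```

View pics/c0.png

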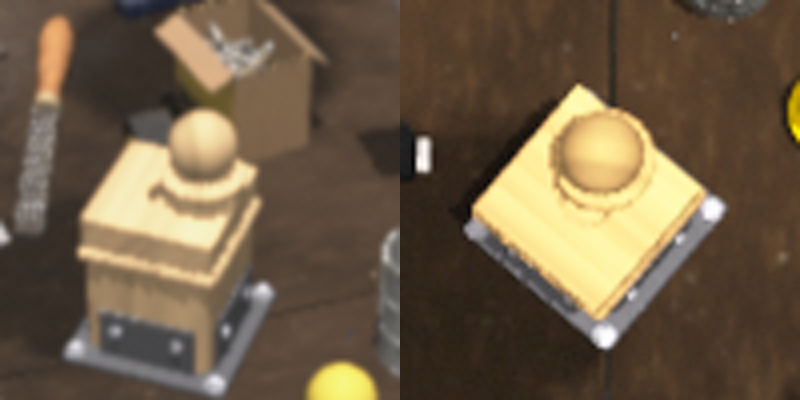

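The left half of c0.png is the side view: the wooden cap stands on the post's right/back edge, ball at about (203,145). The right half is the top view: ball at about (605,150), post centre left of and below it. The cap is about 22 mm off centre. Tool x already points from the cap to the post centre, so I can push along +x with the fingers shut.

step_arm --increments '[{"x": -0.025, "y": -0.012, "z": 0, "fingers": 255}, {"x": -0.065, "y": -0.03, "z": 0, "fingers": 255}, {"x": -0.105, "y": -0.05, "z": 0, "fingers": 255}, {"x": -0.145, "y": -0.068, "z": 0, "fingers": 255}, {"x": -0.185, "y": -0.087, "z": 0, "fingers": 255}, {"x": -0.225, "y": -0.105, "z": 0, "fingers": 255}, {"x": -0.265, "y": -0.124, "z": 0, "fingers": 255}, {"x": -0.305, "y": -0.143, "z": 0, "fingers": 255}]' --newtons 20

```text
$.increments[0]: bad value
```

step_arm --increments '[{"x": -0.04, "y": -0.019, "z": 0, "fingers": 255}, {"x": -0.08, "y": -0.037, "z": 0, "fingers": 255}, {"x": -0.12, "y": -0.056, "z": 0, "fingers": 255}, {"x": -0.16, "y": -0.074, "z": 0, "fingers": 255}, {"x": -0.185, "y": -0.086, "z": 0, "fingers": 255}, {"x": -0.198, "y": -0.093, "z": 0, "fingers": 255}, {"x": -0.198, "y": -0.093, "z": 0, "fingers": 255}, {"x": -0.198, "y": -0.093, "z": 0, "fingers": 255}]'

```text
$.increments[0]: bad value
```

step_arm --increments '[{"x": -0.025, "y": -0.012, "z": 0.0, "spin": 0.0, "fingers": 255}, {"x": -0.065, "y": -0.03, "z": 0.0, "spin": 0.0, "fingers": 255}, {"x": -0.105, "y": -0.05, "z": 0.0, "spin": 0.0, "fingers": 255}, {"x": -0.145, "y": -0.068, "z": 0.0, "spin": 0.0, "fingers": 255}, {"x": -0.185, "y": -0.087, "z": 0.0, "spin": 0.0, "fingers": 255}, {"x": -0.225, "y": -0.105, "z": 0.0, "spin": 0.0, "fingers": 255}, {"x": -0.265, "y": -0.124, "z": 0.0, "spin": 0.0, "fingers": 255}, {"x": -0.305, "y": -0.143, "z": 0.0, "spin": 0.0, "fingers": 255}]' --newtons 20

```text
clock: 0.9
tcp_pos: [0.4481, 0.2404, 0.3037]
eef_rot: [-0.0, 0.214, 0.977, -0.0]
ft_force: [0.4, 1.2, 0.4]
finger_gap: -0.0004
gripper_force: 0.0
```

step_arm --increments '[{"x": -0.04, "y": -0.019, "z": 0.0, "spin": 0.0, "fingers": 255}, {"x": -0.08, "y": -0.037, "z": 0.0, "spin": 0.0, "fingers": 255}, {"x": -0.12, "y": -0.056, "z": 0.0, "spin": 0.0, "fingers": 255}, {"x": -0.16, "y": -0.074, "z": 0.0, "spin": 0.0, "fingers": 255}, {"x": -0.185, "y": -0.086, "z": 0.0, "spin": 0.0, "fingers": 255}, {"x": -0.198, "y": -0.093, "z": 0.0, "spin": 0.0, "fingers": 255}, {"x": -0.198, "y": -0.093, "z": 0.0, "spin": 0.0, "fingers": 255}, {"x": -0.198, "y": -0.093, "z": 0.0, "spin": 0.0, "fingers": 255}]'

```text
clock: 1.7
tcp_pos: [0.5876, 0.0756, 0.3038]
eef_rot: [-0.0, 0.214, 0.977, 0.0]
ft_force: [-0.2, -0.3, 0.3]
finger_gap: -0.0
gripper_force: 0.0
```

step_arm --increments '[{"x": 0.0, "y": 0.0, "z": 0.02, "spin": 0.0, "fingers": 255}, {"x": 0.0, "y": 0.0, "z": 0.04, "spin": 0.0, "fingers": 255}, {"x": 0.0, "y": 0.0, "z": 0.06, "spin": 0.0, "fingers": 255}, {"x": 0.0, "y": 0.0, "z": 0.08, "spin": 0.0, "fingers": 255}, {"x": 0.0, "y": 0.0, "z": 0.095, "spin": 0.0, "fingers": 255}, {"x": 0.0, "y": 0.0, "z": 0.103, "spin": 0.0, "fingers": 255}, {"x": 0.0, "y": 0.0, "z": 0.103, "spin": 0.0, "fingers": 255}, {"x": 0.0, "y": 0.0, "z": 0.103, "spin": 0.0, "fingers": 255}]'

```text
clock: 2.5
tcp_pos: [0.5882, 0.0752, 0.2018]
eef_rot: [0.001, 0.214, 0.977, 0.0]
ft_force: [0.2, -0.2, -0.5]
finger_gap: 0.0002
gripper_force: 0.0
```

```bash
cat > look.py <<'E'
import sys
from h import *
PC=np.array([.5136,.1092])
s=robot.read_state(); T=np.array(s["tcp_pos"]); q=s["eef_rot"]
from scipy.spatial.transform import Rotation as Ro
ax=Ro.from_quat([q[1],q[2],q[3],q[0]]).as_matrix()
print("clk",s["clock"],"tcp",T.round(4),"F",np.round(s["ft_force"],2),"xax",ax[:,0].round(3))
for n in sys.argv[2:]:
    p,d,K,R,t=cam(n); W=world(d,K,R,t)
    Q=W[(d>0)&(np.hypot(W[...,0]-PC[0],W[...,1]-PC[1])<.07)].astype(float)
    hi=np.percentile(Q[(Q[:,2]<.19)][:,2],99.5)
    try:
        c=np.median(Q[(Q[:,2]>.15)&(Q[:,2]<.187)],0)[:2]
        b,m=ball(Q,c,.145,.187); e=b[:2]-PC
        print(n,"ball",b.round(4),m,"off tool x,y",(np.r_[e,0]@ax)[:2].round(4),"cap-tcp",(np.r_[b[:2]-T[:2],0]@ax)[:2].round(4))
    except Exception as ex: print(n,ex)
    x=K@(R@np.array([*PC,.14])+t); u,v=(x[:2]/x[2]).astype(int)
    cv2.imwrite(f"pics/{sys.argv[1]}_{n}.png",cv2.resize(p[max(v-45,0):v+45,u-45:u+45],(400,400),interpolation=cv2.INTER_CUBIC))
a=[cv2.imread(f"pics/{sys.argv[1]}_{n}.png") for n in sys.argv[2:]]
cv2.imwrite(f"pics/{sys.argv[1]}.png",np.hstack(a))
E
python3 look.py l1 side top
```

```text
clk 2.5 tcp [0.5882 0.0752 0.2018] F [ 0.24 -0.25 -0.52] xax [-0.909  0.418 -0.001]
side ball [0.5339 0.1009 0.1609] 235 off tool x,y [-0.0219  0.0009] cap-tcp [0.0601 0.0006]
top zero-size array to reduction operation maximum which has no identity
  return _methods._mean(a, axis=axis, dtype=dtype,
  ret = um.true_divide(
```

View pics/l1.png

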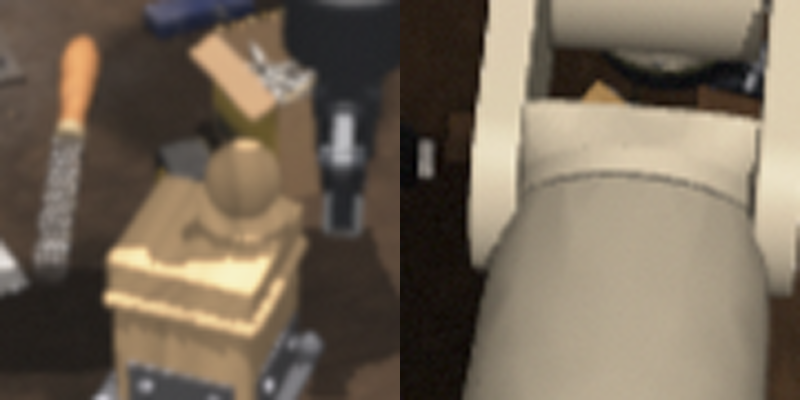

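l1.png: the left half (side view) shows the cap upright at (240,180), with the shut fingers to its right at (345,215). The top view is blocked by the arm, so I'll use the side view from here. Next I approach and start a slow push.

step_arm --increments '[{"x": 0.005, "y": 0.0, "z": 0.002, "spin": 0.0, "fingers": 255}, {"x": 0.01, "y": 0.0, "z": 0.003, "spin": 0.0, "fingers": 255}, {"x": 0.014, "y": 0.0, "z": 0.003, "spin": 0.0, "fingers": 255}, {"x": 0.017, "y": 0.0, "z": 0.003, "spin": 0.0, "fingers": 255}, {"x": 0.019, "y": 0.0, "z": 0.003, "spin": 0.0, "fingers": 255}, {"x": 0.021, "y": 0.0, "z": 0.003, "spin": 0.0, "fingers": 255}, {"x": 0.023, "y": 0.0, "z": 0.003, "spin": 0.0, "fingers": 255}, {"x": 0.025, "y": 0.0, "z": 0.003, "spin": 0.0, "fingers": 255}]'

```text
clock: 3.4
tcp_pos: [0.5656, 0.0851, 0.1981]
eef_rot: [0.0, 0.214, 0.977, -0.0]
ft_force: [2.1, 0.3, 1.1]
finger_gap: 0.0001
gripper_force: 0.6
```

```bash
python3 look.py l2 side
```

```text
clk 3.4 tcp [0.5656 0.0851 0.1981] F [2.11 0.28 1.12] xax [-0.908  0.419 -0.001]
side ball [0.5296 0.1025 0.1607] 254 off tool x,y [-0.0173  0.0007] cap-tcp [0.04   0.0008]
```

step_arm --increments '[{"x": 0.0015, "y": 0.0, "z": 0.0, "spin": 0.0, "fingers": 255}, {"x": 0.003, "y": 0.0, "z": 0.0, "spin": 0.0, "fingers": 255}, {"x": 0.0045, "y": 0.0, "z": 0.0, "spin": 0.0, "fingers": 255}, {"x": 0.006, "y": 0.0, "z": 0.0, "spin": 0.0, "fingers": 255}, {"x": 0.0075, "y": 0.0, "z": 0.0, "spin": 0.0, "fingers": 255}, {"x": 0.0085, "y": 0.0, "z": 0.0, "spin": 0.0, "fingers": 255}, {"x": 0.0095, "y": 0.0, "z": 0.0, "spin": 0.0, "fingers": 255}, {"x": 0.0105, "y": 0.0, "z": 0.0, "spin": 0.0, "fingers": 255}]'

```text
clock: 4.25
tcp_pos: [0.556, 0.0895, 0.198]
eef_rot: [0.0, 0.214, 0.977, 0.0]
ft_force: [0.7, -1.2, 1.8]
finger_gap: -0.0001
gripper_force: 0.8
```

```bash
python3 look.py l3 side
```

```text
clk 4.25 tcp [0.556  0.0895 0.198 ] F [ 0.69 -1.19  1.82] xax [-0.908  0.419 -0.   ]
side ball [0.5196 0.1071 0.1604] 250 off tool x,y [-0.0064  0.0006] cap-tcp [0.0403 0.0007]
```

step_arm --increments '[{"x": 0.001, "y": 0.0, "z": 0.0, "spin": 0.0, "fingers": 255}, {"x": 0.002, "y": 0.0, "z": 0.0, "spin": 0.0, "fingers": 255}, {"x": 0.003, "y": 0.0, "z": 0.0, "spin": 0.0, "fingers": 255}, {"x": 0.004, "y": 0.0, "z": 0.0, "spin": 0.0, "fingers": 255}, {"x": 0.005, "y": 0.0, "z": 0.0, "spin": 0.0, "fingers": 255}, {"x": 0.006, "y": 0.0, "z": 0.0, "spin": 0.0, "fingers": 255}, {"x": 0.007, "y": 0.0, "z": 0.0, "spin": 0.0, "fingers": 255}, {"x": 0.007, "y": 0.0, "z": 0.0, "spin": 0.0, "fingers": 255}]'

```text
clock: 5.1
tcp_pos: [0.5495, 0.0925, 0.1979]
eef_rot: [-0.0, 0.214, 0.977, -0.0]
ft_force: [0.8, 0.5, -0.8]
finger_gap: 0.0003
gripper_force: 0.3
```

```bash
python3 look.py l4 side
```

```text
clk 5.1 tcp [0.5495 0.0925 0.1979] F [ 0.82  0.53 -0.78] xax [-0.908  0.418  0.   ]
side ball [0.5071 0.1133 0.1577] 250 off tool x,y [0.0076 0.001 ] cap-tcp [0.0472 0.0012]
```

View pics/l4.png

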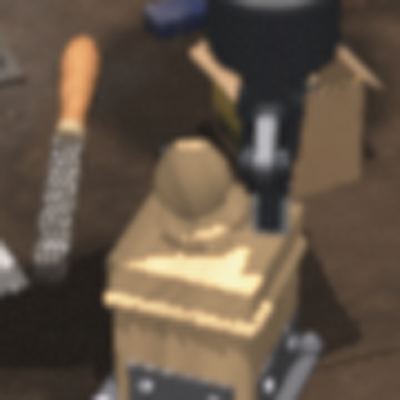

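In l4.png the cap, at (190,190), leans forward and its front edge has dipped into the hole. I push on gently.

step_arm --increments '[{"x": 0.0005, "y": 0.0, "z": 0.0, "spin": 0.0, "fingers": 255}, {"x": 0.001, "y": 0.0, "z": 0.0, "spin": 0.0, "fingers": 255}, {"x": 0.0015, "y": 0.0, "z": 0.0, "spin": 0.0, "fingers": 255}, {"x": 0.002, "y": 0.0, "z": 0.0, "spin": 0.0, "fingers": 255}, {"x": 0.0025, "y": 0.0, "z": 0.0, "spin": 0.0, "fingers": 255}, {"x": 0.003, "y": 0.0, "z": 0.0, "spin": 0.0, "fingers": 255}, {"x": 0.003, "y": 0.0, "z": 0.0, "spin": 0.0, "fingers": 255}, {"x": 0.003, "y": 0.0, "z": 0.0, "spin": 0.0, "fingers": 255}]'

```text
clock: 5.95
tcp_pos: [0.5469, 0.0937, 0.1979]
eef_rot: [-0.0, 0.214, 0.977, -0.0]
ft_force: [0.0, -0.2, 0.3]
finger_gap: -0.0
gripper_force: 0.3
```

```bash
python3 look.py l5 side
```

```text
clk 5.95 tcp [0.5469 0.0937 0.1979] F [ 0.05 -0.22  0.29] xax [-0.908  0.418  0.   ]
side ball [0.5045 0.1144 0.1572] 240 off tool x,y [0.0104 0.0009] cap-tcp [0.0471 0.001 ]
```

step_arm --increments '[{"x": -0.002, "y": 0.0, "z": 0.0, "spin": 0.0, "fingers": 255}, {"x": -0.004, "y": 0.0, "z": 0.0, "spin": 0.0, "fingers": 255}, {"x": -0.007, "y": 0.0, "z": 0.0, "spin": 0.0, "fingers": 255}, {"x": -0.01, "y": 0.0, "z": 0.0, "spin": 0.0, "fingers": 255}, {"x": -0.012, "y": 0.0, "z": 0.0, "spin": 0.0, "fingers": 255}, {"x": -0.012, "y": 0.0, "z": 0.0, "spin": 0.0, "fingers": 255}, {"x": -0.012, "y": 0.0, "z": 0.0, "spin": 0.0, "fingers": 255}, {"x": -0.012, "y": 0.0, "z": 0.0, "spin": 0.0, "fingers": 255}]'

```text
clock: 6.8
tcp_pos: [0.5577, 0.0887, 0.1979]
eef_rot: [-0.0, 0.214, 0.977, 0.0]
ft_force: [0.0, -0.0, 0.5]
finger_gap: 0.0001
gripper_force: 0.0
```

```bash
python3 look.py l6 side
```

```text
clk 6.8 tcp [0.5577 0.0887 0.1979] F [ 0.04 -0.02  0.51] xax [-0.908  0.418  0.   ]
side ball [0.5122 0.1103 0.1517] 218 off tool x,y [0.0017 0.0004] cap-tcp [0.0504 0.0006]
```

View pics/l6.png

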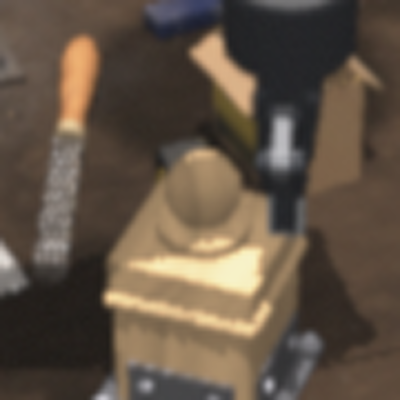

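l6.png: the cap is upright and flat at (205,200), fingers clear to its right, so it is seated (ball centre z 0.1517, about 1.7 mm off). Next I lift, go over the ball and press.

step_arm --increments '[{"x": 0.0, "y": 0.0, "z": -0.02, "spin": 0.0, "fingers": 255}, {"x": 0.0, "y": 0.0, "z": -0.045, "spin": 0.0, "fingers": 255}, {"x": 0.0, "y": 0.0, "z": -0.07, "spin": 0.0, "fingers": 255}, {"x": 0.0, "y": 0.0, "z": -0.075, "spin": 0.0, "fingers": 255}, {"x": 0.017, "y": 0.0, "z": -0.075, "spin": 0.0, "fingers": 255}, {"x": 0.035, "y": 0.0, "z": -0.075, "spin": 0.0, "fingers": 255}, {"x": 0.05, "y": 0.0, "z": -0.075, "spin": 0.0, "fingers": 255}, {"x": 0.05, "y": 0.0, "z": -0.075, "spin": 0.0, "fingers": 255}]'

```text
clock: 7.65
tcp_pos: [0.5111, 0.1102, 0.2724]
eef_rot: [-0.001, 0.214, 0.977, -0.0]
ft_force: [-0.0, 0.5, -0.0]
finger_gap: -0.0004
gripper_force: 0.0
```

step_arm --increments '[{"x": 0.0, "y": 0.0, "z": 0.005, "spin": 0.0, "fingers": 255}, {"x": 0.0, "y": 0.0, "z": 0.01, "spin": 0.0, "fingers": 255}, {"x": 0.0, "y": 0.0, "z": 0.014, "spin": 0.0, "fingers": 255}, {"x": 0.0, "y": 0.0, "z": 0.018, "spin": 0.0, "fingers": 255}, {"x": 0.0, "y": 0.0, "z": 0.02, "spin": 0.0, "fingers": 255}, {"x": 0.0, "y": 0.0, "z": 0.021, "spin": 0.0, "fingers": 255}, {"x": 0.0, "y": 0.0, "z": 0.022, "spin": 0.0, "fingers": 255}, {"x": 0.0, "y": 0.0, "z": 0.022, "spin": 0.0, "fingers": 255}]'

```text
clock: 8.45
tcp_pos: [0.5124, 0.1096, 0.2509]
eef_rot: [0.0, 0.214, 0.977, 0.0]
ft_force: [0.2, 0.4, 0.2]
finger_gap: -0.0
gripper_force: 0.0
```

```bash
python3 look.py l7 side
```

```text
clk 8.45 tcp [0.5124 0.1096 0.2509] F [0.17 0.37 0.19] xax [-0.908  0.419 -0.   ]
side ball [0.5124 0.1106 0.1527] 221 off tool x,y [0.0016 0.0008] cap-tcp [0.0004 0.0009]
```

step_arm --increments '[{"x": 0.0, "y": 0.0, "z": 0.0005, "spin": 0.0, "fingers": 255}, {"x": 0.0, "y": 0.0, "z": 0.001, "spin": 0.0, "fingers": 255}, {"x": 0.0, "y": 0.0, "z": 0.0015, "spin": 0.0, "fingers": 255}, {"x": 0.0, "y": 0.0, "z": 0.002, "spin": 0.0, "fingers": 255}, {"x": 0.0, "y": 0.0, "z": 0.0025, "spin": 0.0, "fingers": 255}, {"x": 0.0, "y": 0.0, "z": 0.003, "spin": 0.0, "fingers": 255}, {"x": 0.0, "y": 0.0, "z": 0.003, "spin": 0.0, "fingers": 255}, {"x": 0.0, "y": 0.0, "z": 0.003, "spin": 0.0, "fingers": 255}]'

```text
clock: 9.3
tcp_pos: [0.5124, 0.1096, 0.2479]
eef_rot: [0.0, 0.214, 0.977, -0.0]
ft_force: [-0.4, 0.7, -0.2]
finger_gap: 0.0002
gripper_force: 0.0
```

step_arm --increments '[{"x": 0.0, "y": 0.0, "z": 0.0003, "spin": 0.0, "fingers": 255}, {"x": 0.0, "y": 0.0, "z": 0.0006, "spin": 0.0, "fingers": 255}, {"x": 0.0, "y": 0.0, "z": 0.0009, "spin": 0.0, "fingers": 255}, {"x": 0.0, "y": 0.0, "z": 0.0012, "spin": 0.0, "fingers": 255}, {"x": 0.0, "y": 0.0, "z": 0.0015, "spin": 0.0, "fingers": 255}, {"x": 0.0, "y": 0.0, "z": 0.0015, "spin": 0.0, "fingers": 255}, {"x": 0.0, "y": 0.0, "z": 0.0015, "spin": 0.0, "fingers": 255}, {"x": 0.0, "y": 0.0, "z": 0.0015, "spin": 0.0, "fingers": 255}]'

```text
clock: 10.1
tcp_pos: [0.5124, 0.1096, 0.2473]
eef_rot: [0.001, 0.214, 0.977, 0.0]
ft_force: [-2.1, 0.3, 8.9]
finger_gap: -0.0003
gripper_force: 4.3
```

step_arm --increments '[{"x": 0.0, "y": 0.0, "z": 0.0002, "spin": 0.0, "fingers": 255}, {"x": 0.0, "y": 0.0, "z": 0.0004, "spin": 0.0, "fingers": 255}, {"x": 0.0, "y": 0.0, "z": 0.0006, "spin": 0.0, "fingers": 255}, {"x": 0.0, "y": 0.0, "z": 0.0006, "spin": 0.0, "fingers": 255}, {"x": 0.0, "y": 0.0, "z": 0.0006, "spin": 0.0, "fingers": 255}, {"x": 0.0, "y": 0.0, "z": 0.0006, "spin": 0.0, "fingers": 255}, {"x": 0.0, "y": 0.0, "z": 0.0006, "spin": 0.0, "fingers": 255}, {"x": 0.0, "y": 0.0, "z": 0.0006, "spin": 0.0, "fingers": 255}]'

```text
clock: 10.9
tcp_pos: [0.5124, 0.1096, 0.2473]
eef_rot: [0.001, 0.214, 0.977, 0.0]
ft_force: [-4.3, -0.1, 12.2]
finger_gap: 0.0001
gripper_force: 6.4
```

```bash
python3 look.py l8 side
```

```text
clk 10.9 tcp [0.5124 0.1096 0.2473] F [-4.31 -0.08 12.19] xax [-0.908  0.418 -0.002]
side ball [0.5127 0.1108 0.1533] 219 off tool x,y [0.0015 0.0011] cap-tcp [0.0003 0.0012]
```

View pics/l8.png

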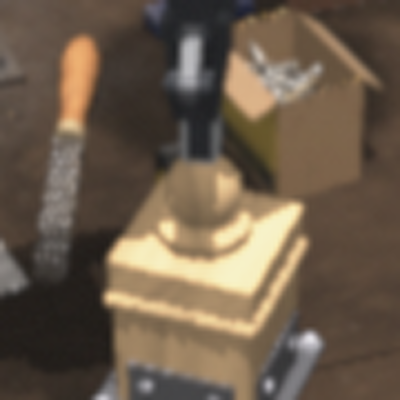

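In l8.png the fingertips press on the ball at (200,160) and the flange sits flat on the post; the press is a steady 12 N. I hand in.

```bash
python3 -c "
from station import robot
print(robot.hand_in())"
```

```text
the job is handed in; nothing more can be done
None
```

The cap is seated flat in the hole, about 2 mm off centre by the side camera, and I handed the job in with the fingertips pressing on its top at about 12 N; the hand-in did not report a verdict.

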